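# Snap a sample vial into the case and tug-test it

### The job

Take the sample vial from the desk cradle, lay it centred in the one empty clip of the open sample case and press it down, gently, until it snaps home on its seat. Then, still holding it, tug it straight up with about 10 N for a second to prove that the catches hold it (pulled much harder it would come out), lower it back onto its seat and let go. Leave the other vials and the things on the desk where they are.

Things in the scene. Friction and masses are not known exactly. Their poses are not given: they have to be found in the camera images.
- vial_center (a point): The sample vial to be stored, the one outside the case: a rigid clear tube 30 mm in diameter and 120 mm long, labelled, with a red cap (34 mm in diameter, the last 16 mm at its +x end); about 120 g. It lies level, its axis 40 mm above the table. The point is its centre: on the axis, half-way along. x runs along the vial to the cap, z up.
- vial: The same vial: same origin and axes as vial_center.
- cradle: Low wooden cradle under the vial, 120 x 56 mm, base 8 mm high; origin under its centre, x along the vial. Pairs of blocks up to 30 mm high and 10 mm long hold the vial 34 mm to the cap side and 46 mm to the other side of the centre; the vial's middle is free to grip.
- clip_seat (a point): Where the vial's centre lies when home in the empty clip: resting on two rubber rails, 41 mm above the table. x runs along the clip, that is along the stored vial (caps to +x), z up. Between the two pairs of catches 50 mm along x are free for fingers, down to 25 mm below this point.
- clip_mouth (a point): 40 mm straight above clip_seat, just over the catches: two pairs of steel wires 8 mm thick, at 30 mm to either side along x, tops 32 to 38 mm above clip_seat and flaring 30 mm apart inside. Pressed down between them, the vial must spread them against about 15 to 25 N, then is drawn down (up to 20 N) past them to the rails.
- clip: The empty clip, one of three side by side in the case. Base plate 100 x 50 x 6 mm, origin under its centre, 33 mm below clip_seat. The snapped-in vial lifts freely by 2 to 7 mm (differs each time, cannot be told from poses) before the catches bear on it; then the pull grows by 8 to 20 N per mm. From about 18 N the catches give way and the vial pops out.
- case: Open wooden sample case, 170 x 290 mm, walls 36 mm high, floor 8 mm; origin under its centre. Its three clips stand 85 mm apart along its y; any one of them may be the empty one. The lid is folded out on its +y side, rising to 105 mm.
- stock1: A stored vial, like the first, lying in one of the two full clips; origin at its centre. Not to be moved.
- stock2: The other stored vial, in the other full clip; origin at its centre. Not to be moved.
- jar1: A standing glass jar with a red cap, 48 mm in diameter and 84 mm high, beyond the work area; origin under its centre. Not to be moved.
- jar2: A like jar near the robot; origin under its centre. Not to be moved.
- loupe: A black magnifier, 44 mm in diameter and 36 mm high, standing near the robot; origin under its centre. Not to be moved.
- pen: A pen 140 mm long and 10 mm thick lying right of the cradle; origin under its middle. Not to be moved.
- clip_pin (a joint): Brass tell-tale pin, 8 mm thick, between the clip's rails under the middle of the vial. It stands up at the start (0) and is pushed down 3 mm (0.003) by the vial as it goes fully home, against 2.5 N of friction; it stays down afterwards.

How it is judged:
By the outcome, as a careful person would: the job done as asked, in the order asked, and still so for the second after the job is handed in, with the robot touching nothing.
It also fails if it takes over 70 s, if anything falls off the work surface, if the arm or the gripper's body presses on something with over 40 N, if the wrist force passes 120 N, or if a joint passes its speed limit or range.

### The arm

A 6-joint arm with a two-finger parallel gripper is mounted at the origin on the work surface. World frame = base frame: x ahead of the robot, y to its left, z up, the work surface at z = 0. Lengths are in m, angles in rad, forces in N, time in s.
With the tool pointing down it reaches from about 0.35 to 0.775 m from the base axis. Payload 7.3 kg.
Tool frame: the origin (TCP) lies on the mounting face of the last link; the fingertips stand 178 mm ahead of it and the grasp point (between the pads) lies 159 mm ahead of it (robot.tcp_to_tips is the distance from the TCP to the fingertips, in m); z points along the fingers, y is the direction in which the jaws open and shut (so a half turn about z gives the same grasp; the last joint's range is limited). The gripper opens to 92 mm and grips with 3 to 60 N. Pads are 19 mm wide; open, the fingers measure 130 mm over their backs; the gripper's body (75 mm by 190 mm) begins 47 mm behind the grasp point.
Start: joints at [-1.341, 0.342, 1.524, -0, 1.275, -0.146], TCP at [0.193, -0.488, 0.405] pointing down, gripper open.
Joint ranges: [-2.53, 2.53], [-0.77, 2.02], [0.04, 2.7], [-1, 4.14], [0.28, 2.66], [-3.11, 3.11]. Speed limits (rad/s): [2.57, 2.57, 3.14, 3.14, 3.14, 3.14].

### API

Orientations are given as [roll, pitch, yaw] about the fixed x, y, z axes, in that order (R = Rz(yaw) Ry(pitch) Rx(roll)).
In Python, from cell import robot, viewer gives the robot as it stands.
- The arm moves only by the shell command python3 -m creep 'ROWS' [OPENING] [FORCE]. ROWS is JSON, a list that holds one entry, the list of rows, each a list of 6 numbers: the shift along the world's x, y, z in mm, then the turn, a rotation vector about the world's x, y, z in degrees. A call has 1 to 5 rows; each row shifts and turns the pose as measured when the row begins; what a row does not reach is not made up. A row lasts 1/12 s, in which the tool goes at most 41.7 mm and 7.16 degrees, less where a joint would pass 70% of its speed; a pose out of reach is approached as far as the arm can. A call with a gripper value outside its range is refused whole. OPENING is the closure, from -1 (fully open) to 1 (shut), set as the call begins (- or left out, the last holds). The fingers move at their own pace and stop on an object; FORCE is the grip in N (left out, the last holds). Time passes only in rows, so rows that do not move let the fingers close. It gives the time, the measured TCP pose, the force and the opening at its end, in the units of the state.
- robot.observe(): the state, without advancing time (a new reading comes with each control period).
- viewer.read_camera(name): name is "scene" or "top" or "wrist"; returns the picture (384x512x3 uint8, blue, green, red); there is no depth.
- viewer.camera_model(name): a dict with "fx", "fy", "cx", "cy" (pixels), "pose" (4x4, takes a point from camera to world coordinates); the wrist camera has in their place "mount" (4x4, takes a point from camera to tool coordinates, whose origin is the TCP and whose axes are the flange's). Camera axes: x right, y up, looking along -z (the intrinsics and any distortion apply to the point x, -y, -z); pixel columns grow to the right and rows downward; lengths in m; the calibration is good to about 2 mm. A picture is of the moment at which its call begins: read the wrist's pose just before it. camera_model takes no time and is no camera call.
- robot.hand_in(): hands the job in, once; it reports no verdict.
The state is a dict: "time": time; "qpos": joint angles; "qvel": joint speeds; "joint_efforts": joint torques, N m; "tool_pos": TCP position; "tool_rot": TCP orientation; "contact_force": force on the tool from outside, world axes, zero at the start; "torque": the same for the moment, N m; "opening": finger opening in m.
Only numpy, scipy, OpenCV 4.12 (cv2) and the standard library are available. Lean on these libraries where they do the work, as an engineer would, in place of code of your own. Each camera call takes 0.05 s, during which the arm holds its last target. There are 200 camera calls.

## Working session

There is one attempt and no reset: what is moved stays moved. The work goes in short steps, Python scripts to look and compute and a shell command to move; the robot and the scene stay as the last step left them, time stands still between calls to the robot, and variables do not carry over. Pictures are saved under pics/ and viewed, about 8 in all and at most 12, crops included, and the job is handed in when it is done.

```bash
mkdir -p pics; python3 - <<'E'
from cell import robot, viewer
import cv2, numpy as np
s=robot.observe(); print(s)
for n in ("top","scene"):
    im=viewer.read_camera(n); cv2.imwrite(f"pics/{n}0.png",im)
    m=viewer.camera_model(n); print(n,{k:(np.round(v,4).tolist() if not isinstance(v,str) else v) for k,v in m.items()})
print({k:np.round(v,4).tolist() for k,v in viewer.camera_model("wrist").items()})
E
```

```text
{'time': 0.0, 'qpos': array([-1.34101106e+00,  3.42740620e-01,  1.52500440e+00, -9.97246763e-06,
        1.27539204e+00, -1.45972747e-01]), 'qvel': array([-0.00065414,  0.00107228, -0.00158169, -0.00168538, -0.0001483 ,
       -0.00045216]), 'joint_efforts': array([-1.98570298e-03, -4.31247675e+01, -2.44218439e+01,  7.17400247e-02,
        5.59888990e-02, -8.35908418e-05]), 'tool_pos': array([ 0.19266667, -0.48823196,  0.40403986]), 'tool_rot': array([-3.14006328e+00, -2.15207024e-04,  3.75760756e-01]), 'contact_force': array([-0.26444858,  0.72626179, -0.29062474]), 'torque': array([ 0.02696924,  0.02566568, -0.00292727]), 'opening': 0.09181876786327231}
top {'fx': 414.4358, 'fy': 414.4358, 'cx': 258.255, 'cy': 186.5532, 'pose': [[0.0194, 0.9899, -0.1405, 0.4275], [-0.9998, 0.02, 0.0028, -0.0612], [0.0056, 0.1404, 0.9901, 1.0163], [0.0, 0.0, 0.0, 1.0]]}
scene {'fx': 436.4035, 'fy': 436.4035, 'cx': 263.6176, 'cy': 196.8925, 'pose': [[0.5878, -0.678, 0.4413, 0.9844], [0.8089, 0.485, -0.3324, -0.3745], [0.0113, 0.5523, 0.8335, 0.9004], [0.0, 0.0, 0.0, 1.0]]}
{'fx': 298.9856, 'fy': 298.9856, 'cx': 253.9993, 'cy': 192.6205, 'mount': [[0.0007, 0.9542, 0.299, 0.0812], [1.0, -0.0007, -0.0001, 0.001], [0.0001, 0.299, -0.9542, 0.0205], [0.0, 0.0, 0.0, 1.0]]}
```

View pics/top0.png

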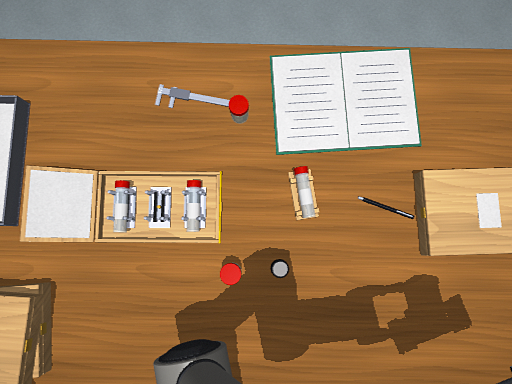

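View pics/scene0.png

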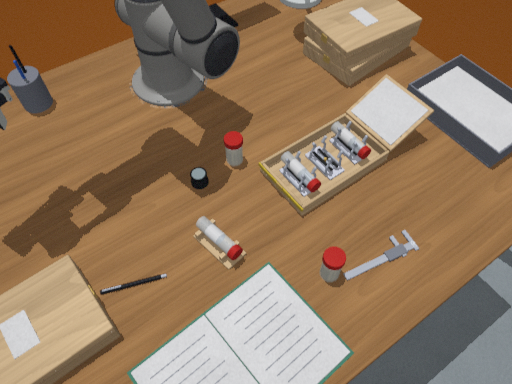

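Top view: the vial to store is at about (304,193) in its cradle. The empty clip is the middle one, at about (159,207), between the stock vials at (123,205) and (194,205). Next I'll measure a zoomed crop.

```bash
cat > h.py <<'E'
import cv2, numpy as np
from cell import robot, viewer
from scipy.spatial.transform import Rotation as R
def campose(n):
    m=viewer.camera_model(n)
    if n!="wrist": return m,np.array(m["pose"])
    s=robot.observe(); T=np.eye(4); T[:3,:3]=R.from_euler("xyz",s["tool_rot"]).as_matrix(); T[:3,3]=s["tool_pos"]
    return m,T@np.array(m["mount"])
def ray(m,P,uv,z):
    d=P[:3,:3]@np.array([(uv[0]-m["cx"])/m["fx"],-(uv[1]-m["cy"])/m["fy"],-1]); o=P[:3,3]
    return o+d*(z-o[2])/d[2]
def proj(m,P,p):
    c=P[:3,:3].T@(np.array(p)-P[:3,3]); return np.array([m["cx"]+m["fx"]*c[0]/-c[2], m["cy"]-m["fy"]*c[1]/-c[2]])
def redmask(im):
    h=cv2.cvtColor(im,cv2.COLOR_BGR2HSV); return (((h[...,0]<8)|(h[...,0]>172))&(h[...,1]>150)&(h[...,2]>80)).astype(np.uint8)
def whitemask(im):
    h=cv2.cvtColor(im,cv2.COLOR_BGR2HSV); return ((h[...,1]<40)&(h[...,2]>120)).astype(np.uint8)
E
python3 - <<'E'
from h import *
for n,wins in (("top",[(105,170,140,240),(180,170,212,240),(280,155,325,225)]),("scene",[(275,140,325,200),(325,115,375,165),(190,210,248,268)])):
    im=cv2.imread(f"pics/{n}0.png"); m,P=campose(n)
    for x0,y0,x1,y1 in wins:
        out=[]
        for mk in (redmask,whitemask):
            k=mk(im)[y0:y1,x0:x1]
            nn,lab,st,ce=cv2.connectedComponentsWithStats(k); i=1+st[1:,4].argmax()
            ys,xs=np.where(lab==i); uv=(xs.mean()+x0,ys.mean()+y0)
            out.append((np.round(uv,1),st[i].tolist(),np.round(ray(m,P,uv,0.044)*1000,1)))
        print(n,out)
im=cv2.imread("pics/top0.png")
a=cv2.resize(im[160:250,95:225],None,fx=6,fy=6,interpolation=cv2.INTER_CUBIC);cv2.imwrite("pics/c1.png",a)
b=cv2.resize(im[155:230,265:345],None,fx=7,fy=7,interpolation=cv2.INTER_CUBIC);cv2.imwrite("pics/c2.png",b)
E
```

```text
top [(array([121.9, 183.5]), [10, 10, 15, 8, 95], array([566.1, 258.9,  44. ])), (array([123.1, 208.9]), [5, 17, 27, 45, 796], array([506.2, 252.2,  44. ]))]
top [(array([193.5, 183.1]), [7, 10, 14, 7, 96], array([570.7,  89.7,  44. ])), (array([194.4, 208.2]), [1, 17, 25, 45, 868], array([511.1,  85.2,  44. ]))]
top [(array([300.5, 169.6]), [14, 11, 14, 9, 96], array([ 608.4, -163.9,   44. ])), (array([305., 195.]), [16, 18, 19, 45, 530], array([ 547.5, -174.9,   44. ]))]
scene [(array([313.7, 184.9]), [32, 39, 14, 13, 121], array([573. ,  85.1,  44. ])), (array([301.5, 168. ]), [4, 2, 46, 55, 998], array([516.3,  93.2,  44. ]))]
scene [(array([364.1, 152. ]), [33, 31, 13, 13, 107], array([568.8, 254.3,  44. ])), (array([346.7, 141.1]), [4, 6, 39, 43, 708], array([516. , 242.8,  44. ]))]
scene [(array([234.4, 252. ]), [37, 35, 16, 15, 154], array([ 610.2, -168.9,   44. ])), (array([214.5, 233.7]), [6, 6, 39, 38, 569], array([ 547. , -179.8,   44. ]))]
```

View pics/c1.png

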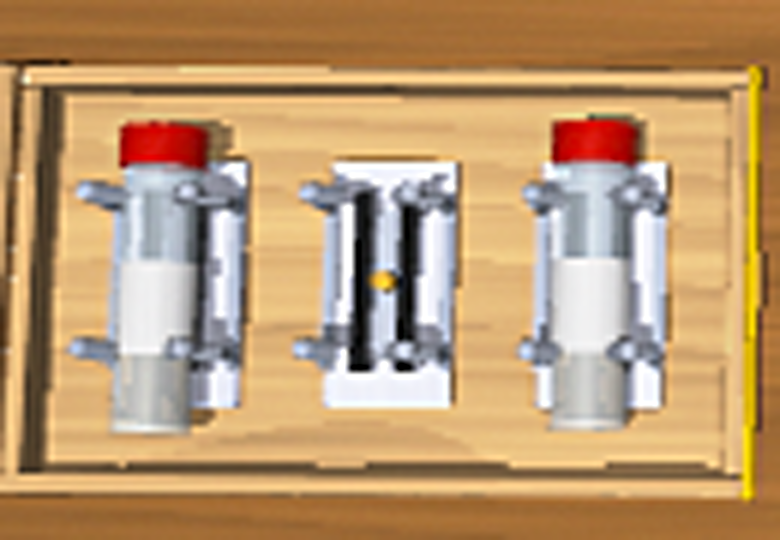

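View pics/c2.png

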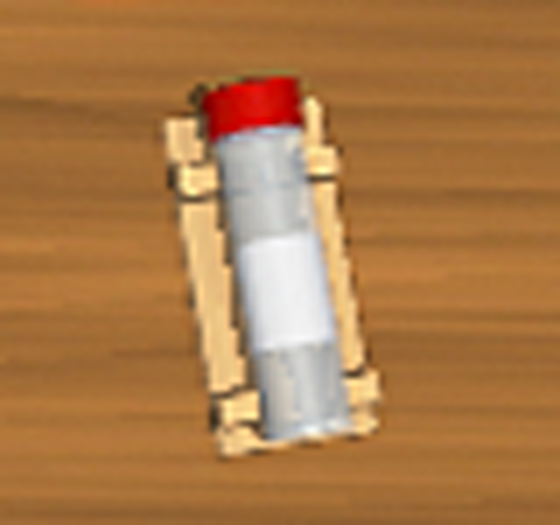

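The empty clip is the middle one, with its brass pin visible at crop (383,281). The vial lies at roughly (557,-175) mm with yaw about 10°, and the case yaw is about 1.6°. I'll move above the vial and use the wrist camera.

```bash
python3 -m creep '[[[28,24,0,0,0,-1],[28,24,0,0,0,-1],[28,24,0,0,0,-1],[28,24,0,0,0,-1],[28,24,0,0,0,-1]]]' -1 && python3 -m creep '[[[28,24,0,0,0,-1],[28,24,0,0,0,-1],[28,24,0,0,0,-1],[28,24,0,0,0,-1],[28,24,0,0,0,-1]]]'
```

```text
time: 0.52
tool_pos: [0.3316, -0.368, 0.4015]
tool_rot: [-3.137, 0.003, 0.272]
contact_force: [1.0, -1.1, 0.8]
opening: 0.0918
time: 0.93
tool_pos: [0.4768, -0.2404, 0.4002]
tool_rot: [-3.135, 0.005, 0.179]
contact_force: [1.1, -0.6, 0.3]
opening: 0.0917
```

```bash
python3 -m creep '[[[28,24,0,0,0,0],[28,24,0,0,0,0],[22,15,0,-0.4,-0.3,0],[2,2,0,0,0,0],[0,0,0,0,0,0]]]' && python3 - <<'E'
from h import *
m,P=campose("wrist"); im=viewer.read_camera("wrist"); cv2.imwrite("pics/w1.png",im); np.save("w1.npy",P)
print(robot.observe()["tool_rot"],proj(m,P,(.557,-.175,.04)))
E
```

```text
time: 1.35
tool_pos: [0.5642, -0.1651, 0.3974]
tool_rot: [-3.139, 0.002, 0.186]
contact_force: [-0.6, -0.5, -0.1]
opening: 0.0919
[-3.13875802e+00  2.46484815e-03  1.85829253e-01] [261.16350417 179.41782334]
```

View pics/w1.png

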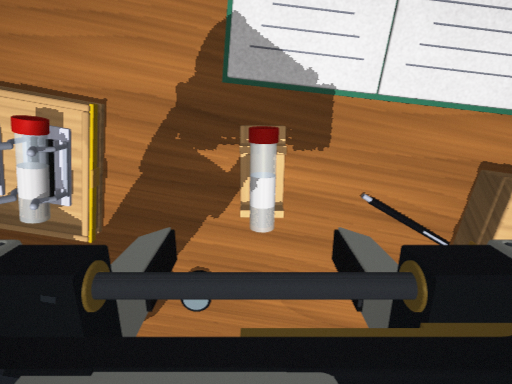

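The wrist view shows the vial from the cap at (264,127) to its end at (262,231). Next I'll refine from the edge profiles.

```bash
python3 - <<'E'
from h import *
im=cv2.imread("pics/w1.png"); m=viewer.camera_model("wrist"); P=np.load("w1.npy")
k=redmask(im); k[:, :235]=0;k[:,295:]=0;k[:110]=0;k[160:]=0
ys,xs=np.where(k); print("red",xs.min(),xs.max(),ys.min(),ys.max())
g=im.astype(int)
print("col263", [ (y,im[y,262].tolist()) for y in list(range(138,148))+list(range(224,238))])
h=cv2.cvtColor(im,cv2.COLOR_BGR2HSV)
ax=[]
for y in range(145,228,6):
    row=h[y,235:300,1]<90; xs=np.where(row)[0]+235; 
    p=(xs[0]+xs[-1])/2; w=ray(m,P,(p,y),.040); ax.append(w[:2]*1000); print(y,xs[0],xs[-1],np.round(w[:2]*1000,1))
rc=[]
E
```

```text
red 249 278 126 143
col263 [(138, [12, 12, 117]), (139, [13, 11, 119]), (140, [8, 12, 117]), (141, [14, 12, 119]), (142, [11, 13, 117]), (143, [12, 15, 119]), (144, [201, 208, 212]), (145, [214, 220, 221]), (146, [212, 219, 220]), (147, [214, 220, 222]), (224, [209, 212, 213]), (225, [208, 211, 211]), (226, [210, 212, 213]), (227, [209, 211, 212]), (228, [210, 217, 225]), (229, [209, 219, 225]), (230, [208, 215, 222]), (231, [208, 215, 222]), (232, [140, 164, 190]), (233, [59, 100, 148]), (234, [49, 94, 149]), (235, [51, 98, 153]), (236, [47, 100, 157]), (237, [50, 102, 159])]
145 250 276 [ 596.7 -169.3]
151 250 276 [ 590.  -170.6]
157 250 276 [ 583.3 -172. ]
163 250 275 [ 576.4 -172.7]
169 250 275 [ 569.5 -174.1]
175 250 275 [ 562.5 -175.5]
181 250 275 [ 555.4 -176.9]
187 250 275 [ 548.3 -178.3]
193 250 275 [ 541.  -179.8]
199 250 274 [ 533.6 -180.6]
205 249 274 [ 526.  -181.5]
211 250 274 [ 518.6 -183.6]
217 250 273 [ 510.8 -184.5]
223 250 273 [ 503.1 -186. ]
```

```bash
python3 - <<'E'
from h import *
m=viewer.camera_model("wrist"); P=np.load("w1.npy"); s=robot.observe(); p=s["tool_pos"]
a=ray(m,P,(263.5,143.5),.057)*1000; b=ray(m,P,(261.7,232),.055)*1000
print(a,b,np.linalg.norm((a-b)[:2]))
u=np.array([np.cos(np.radians(10.1)),np.sin(np.radians(10.1))])
print("c from a",a[:2]-44*u,"c from b",b[:2]+60*u)
print(p*1000, s["tool_rot"])
# grasp point offset from TCP due to tilt
print(R.from_euler("xyz",s["tool_rot"]).apply([0,0,159]))
E
```

```text
[ 600.73431307 -168.57350311   57.        ] [ 498.17264055 -186.91837784   55.        ] 104.18940012738136
c from a [ 557.41617315 -176.28963906] c from b [ 557.24283135 -176.39637428]
[ 563.8269284  -165.44143372  397.32377611] [-3.13875802e+00  2.46484815e-03  1.85829253e-01]
[  -0.4684346     0.37053621 -158.99887821]
```

Both ends agree: the vial centre is (557.3,-176.3) with yaw 10.1°. Aligning, then descending.

```bash
python3 -m creep '[[[-6,-10,-20,-0.15,-0.15,-0.5],[0,-1,-30,0,0,0],[0,0,-30,0,0,0],[0,0,-30,0,0,0],[0,0,-10,0,0,0]]]'
```

```text
time: 1.82
tool_pos: [0.5532, -0.1817, 0.2776]
tool_rot: [3.135, -0.005, 0.172]
contact_force: [-0.9, -0.4, -0.7]
opening: 0.0921
```

```bash
python3 -m creep '[[[4,5,0,0.3,0.2,0.2],[0,0,0,0,0,0],[0,0,0,0,0,0]]]'
```

```text
time: 2.07
tool_pos: [0.5544, -0.1792, 0.2752]
tool_rot: [-3.138, 0.004, 0.17]
contact_force: [0.4, -0.3, 0.5]
opening: 0.0916
```

```bash
python3 -m creep '[[[3,3,-25,-0.1,-0.1,0.3],[0,0,-20,0,0,0],[0,0,0,0,0,0]]]'; for i in 1 2 3; do python3 -m creep '[[[0,0,0,0,0,0]]]'; done
```

```text
time: 2.32
tool_pos: [0.5584, -0.178, 0.2348]
tool_rot: [3.137, -0.007, 0.174]
contact_force: [-1.0, 1.0, 0.4]
opening: 0.0917
time: 2.4
tool_pos: [0.5586, -0.1783, 0.2359]
tool_rot: [3.136, -0.008, 0.174]
contact_force: [0.4, 0.1, 1.0]
opening: 0.0916
time: 2.48
tool_pos: [0.5588, -0.1786, 0.2372]
tool_rot: [3.135, -0.009, 0.174]
contact_force: [0.4, -0.8, 0.2]
opening: 0.0917
time: 2.57
tool_pos: [0.5591, -0.1788, 0.2388]
tool_rot: [3.134, -0.01, 0.174]
contact_force: [0.2, 0.3, 0.1]
opening: 0.092
```

```bash
python3 -m creep '[[[-1,2,-10,0.4,0.5,0.1]]]';python3 -m creep '[[[0,0,-10,0,0,0]]]'; python3 -m creep '[[[0,0,-5,0,0,0]]]'; python3 -m creep '[[[0,0,0,0,0,0]]]';  python3 -m creep '[[[0,0,0,0,0,0]]]'
```

```text
time: 2.65
tool_pos: [0.5591, -0.1775, 0.2317]
tool_rot: [3.139, -0.008, 0.176]
contact_force: [1.0, 0.2, 0.6]
opening: 0.0921
time: 2.73
tool_pos: [0.5592, -0.1773, 0.2223]
tool_rot: [3.138, -0.009, 0.176]
contact_force: [-0.4, 0.4, 0.6]
opening: 0.0918
time: 2.82
tool_pos: [0.5591, -0.1772, 0.2165]
tool_rot: [3.138, -0.009, 0.176]
contact_force: [-0.1, -0.0, -1.1]
opening: 0.0923
time: 2.9
tool_pos: [0.5587, -0.1771, 0.2152]
tool_rot: [3.139, -0.008, 0.176]
contact_force: [0.3, -0.8, -0.3]
opening: 0.0916
time: 2.98
tool_pos: [0.5586, -0.177, 0.2146]
tool_rot: [3.14, -0.007, 0.176]
contact_force: [0.3, -0.1, -0.1]
opening: 0.0917
```

```bash
python3 -m creep '[[[-1,0.5,-6,0,0.4,0]]]';python3 -m creep '[[[-0.5,0,-6,0,0.1,0]]]'; python3 -m creep '[[[0,0,-2,0,0,0]]]'; python3 -m creep '[[[0,0,0,0,0,0]]]'
```

```text
time: 3.07
tool_pos: [0.558, -0.1767, 0.2091]
tool_rot: [3.14, -0.001, 0.176]
contact_force: [-0.1, -0.3, -0.4]
opening: 0.0918
time: 3.15
tool_pos: [0.5574, -0.1766, 0.2027]
tool_rot: [3.141, 0.001, 0.176]
contact_force: [0.0, 0.9, 0.6]
opening: 0.0921
time: 3.23
tool_pos: [0.5571, -0.1765, 0.1997]
tool_rot: [3.141, 0.002, 0.176]
contact_force: [-1.0, 0.6, -0.1]
opening: 0.0917
time: 3.32
tool_pos: [0.557, -0.1764, 0.1989]
tool_rot: [-3.141, 0.003, 0.176]
contact_force: [0.7, 0.7, -0.8]
opening: 0.0916
```

```bash
python3 -m creep '[[[0,0,0.5,0,-0.2,0],[0,0,0,0,0,0],[0,0,0,0,0,0]]]' 1 30; for i in 1 2 3 4; do python3 -m creep '[[[0,0,0,0,0,0],[0,0,0,0,0,0]]]'; done
```

```text
time: 3.57
tool_pos: [0.557, -0.1764, 0.1991]
tool_rot: [3.142, -0.0, 0.176]
contact_force: [-0.2, 0.4, -0.1]
opening: 0.0766
time: 3.73
tool_pos: [0.5571, -0.1764, 0.1996]
tool_rot: [3.141, -0.001, 0.176]
contact_force: [-0.2, -0.1, 1.5]
opening: 0.0631
time: 3.9
tool_pos: [0.5572, -0.1765, 0.1999]
tool_rot: [3.141, -0.001, 0.176]
contact_force: [-0.1, 0.2, 0.7]
opening: 0.0497
time: 4.07
tool_pos: [0.5572, -0.1765, 0.2001]
tool_rot: [3.141, -0.002, 0.176]
contact_force: [0.8, -0.1, -0.1]
opening: 0.0364
time: 4.23
tool_pos: [0.5571, -0.1757, 0.2002]
tool_rot: [-3.141, -0.001, 0.176]
contact_force: [-0.0, 0.6, 0.6]
opening: 0.0292
```

Gripped at 29 mm. Lifting, then carrying toward the clip.

```bash
python3 -m creep '[[[0,0,3,0,0,0],[0,0,6,0,0,0],[0,0,12,0,0,0],[0,0,20,0,0,0],[0,0,25,0,0,0]]]' 1 50; python3 -m creep '[[[0,10,25,0,0,0],[0,15,20,0,0,0],[-2,20,8,0,0,-0.5],[-3,25,3,0,0,-0.5],[-3,25,0,0,0,-0.7]]]'; python3 -m creep '[[[-3,25,0,0,0,-0.7],[-3,25,0,0,0,-0.7],[-3,25,0,0,0,-0.7],[-3,25,0,0,0,-0.7],[-3,25,0,0,0,-0.7]]]';python3 -m creep '[[[-3,25,0,0,0,-0.7],[-3,25,0,0,0,-0.7],[-3,20,0,0,0,-0.7],[-3,10,0,0,0,-0.7],[-3,5,0,0,0,-0.7]]]'
```

```text
time: 4.65
tool_pos: [0.5551, -0.1752, 0.2633]
tool_rot: [-3.134, 0.01, 0.176]
contact_force: [-0.6, 0.2, -1.1]
opening: 0.0292
time: 5.07
tool_pos: [0.5475, -0.0831, 0.3296]
tool_rot: [3.14, -0.001, 0.138]
contact_force: [-0.4, 0.3, -2.2]
opening: 0.0287
time: 5.48
tool_pos: [0.5308, 0.0465, 0.3333]
tool_rot: [3.138, -0.005, 0.071]
contact_force: [-0.1, 0.1, -0.8]
opening: 0.0289
time: 5.9
tool_pos: [0.5136, 0.1388, 0.3356]
tool_rot: [3.138, -0.008, 0.01]
contact_force: [-0.5, -0.9, -1.9]
opening: 0.0287
```

```bash
python3 -m creep '[[[1,3,0,0.1,0.4,0.7],[0,0,0,0,0,0],[0,0,0,0,0,0]]]'; python3 - <<'E'
from h import *
m,P=campose("wrist"); im=viewer.read_camera("wrist"); cv2.imwrite("pics/w2.png",im); np.save("w2.npy",P)
s=robot.observe(); print(s["tool_pos"],s["tool_rot"],s["qvel"].max()); print(proj(m,P,(.516,.173,.041)))
cv2.imwrite("pics/t2.png",viewer.read_camera("top"))
E
```

```text
time: 6.15
tool_pos: [0.514, 0.1432, 0.3366]
tool_rot: [3.139, -0.001, 0.027]
contact_force: [-0.4, 0.2, -1.9]
opening: 0.0288
[0.51414952 0.14306196 0.33664696] [ 3.13949836e+00 -1.06128298e-03  2.65242817e-02] 0.004871377939251984
[221.31645444 185.45751158]
```

View pics/w2.png

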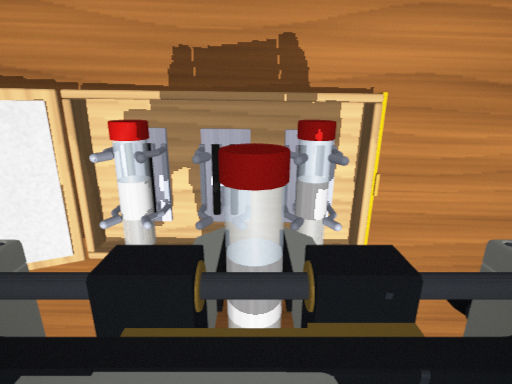

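Stock caps are at about (129,130) and (317,130). The empty clip's plate is at (200–251,129–225). The held cap spans (219–290,146–187), and the vial looks straight in the jaws.

```bash
python3 - <<'E'
from h import *
im=cv2.imread("pics/w2.png"); m=viewer.camera_model("wrist"); P=np.load("w2.npy")
k=redmask(im); res=[]
h=cv2.cvtColor(im,cv2.COLOR_BGR2HSV)
for name,(x0,x1,y0,y1),za in (("L",(100,158,115,145),.041),("R",(290,342,115,145),.041),("held",(210,300,140,195),.1764)):
    sub=k[y0:y1,x0:x1]; ys,xs=np.where(sub); 
    cols=np.bincount(ys, minlength=y1-y0); 
    xa,xb=xs.min()+x0,xs.max()+x0; r1=ys.max()+y0
    c=((xa+xb)/2); bx=ray(m,P,(c,r1+.5),za+.017); lat=ray(m,P,(c,r1-3),za)
    print(name,xa,xb,ys.min()+y0,r1,"boundary x,y",np.round(bx*1000,1),"axis pt",np.round(lat*1000,1)); res.append((bx,lat))
L,Rr,H=res
d=(L[1]-Rr[1])[:2]; yaw=np.arctan2(-d[0],d[1]); d2=(L[0]-Rr[0])[:2]; print("sep",np.linalg.norm(d)*1000,"yaw",np.degrees(yaw),np.degrees(np.arctan2(-d2[0],d2[1])))
# plate left/right edges, black rail/pin area of empty clip
for y in (131,135,140,150,160,170,200): 
    print(y,''.join('#' if v<70 else '.' for v in h[y,180:270,1]), )
a=cv2.resize(im[105:255,70:360],None,fx=2.7,fy=2.7,interpolation=cv2.INTER_CUBIC);cv2.imwrite("pics/c3.png",a)
E
```

```text
L 108 148 120 140 boundary x,y [558.9 251.   58. ] axis pt [559.6 257.7  41. ]
R 298 335 120 140 boundary x,y [563.3  89.4  58. ] axis pt [564.3  86.   41. ]
held 219 289 143 189 boundary x,y [558.7 143.2 193.4] axis pt [555.3 143.1 176.4]
sep 171.7092129953076 yaw 1.566627263394113 1.5651953146683337
131 ....................###################################################...................
135 ....................###################################################...................
140 .....................##################################################...................
150 ................######################....................................................
160 ............##########################....................................................
170 ....................#############.####....................................................
200 .....................#####################################################################
```

View pics/c3.png

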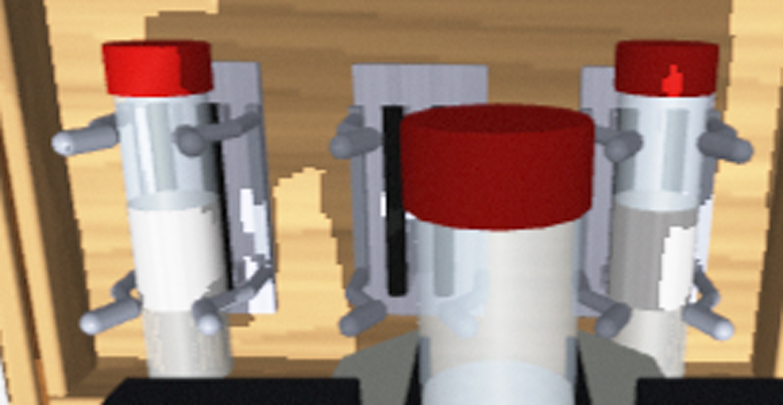

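```bash
python3 - <<'E'
from h import *
im=cv2.imread("pics/w2.png"); m=viewer.camera_model("wrist"); P=np.load("w2.npy"); h=cv2.cvtColor(im,cv2.COLOR_BGR2HSV)
print("sat col240",[(y,int(h[y,240,1])) for y in range(124,134)])
for row in (133,136): 
    a=ray(m,P,(199.5,row),.014)*1000;b=ray(m,P,(250.5,row),.014)*1000; print("plate w2",a,b,(a+b)/2)
print("front edge",ray(m,P,(225,128.5),.014)*1000)
im=cv2.imread("pics/top0.png"); m,P=campose("top"); h=cv2.cvtColor(im,cv2.COLOR_BGR2HSV)
k=((h[...,1]<60)&(h[...,2]>150)).astype(np.uint8)
w=k[180:235,140:178]; 
for y in range(183,232,2): print(y,''.join('#' if v else '.' for v in k[y,138:180]))
# pin (yellow)
pm=((h[...,0]>15)&(h[...,0]<30)&(h[...,1]>170)&(h[...,2]>150)); ys,xs=np.where(pm[195:220,150:170]); uv=(xs.mean()+150,ys.mean()+195); print("pin",len(xs),uv,ray(m,P,uv,.024)*1000)
for wn in ((105,170,140,240),(180,170,212,240)):
    k2=redmask(im); x0,y0,x1,y1=wn; ys,xs=np.where(k2[y0:y1,x0:x1]); uv=((xs.min()+xs.max())/2+x0,ys.max()+y0+.5); print("cap",uv,ray(m,P,uv,.041)*1000,ray(m,P,uv,.058)*1000)
E
```

```text
sat col240 [(124, 124), (125, 123), (126, 125), (127, 127), (128, 100), (129, 18), (130, 26), (131, 23), (132, 22), (133, 22)]
plate w2 [561.98573875 197.24960278  14.        ] [563.3764712  146.45214486  14.        ] [562.68110497 171.85087382  14.        ]
plate w2 [559.02562533 197.32863302  14.        ] [560.41939079 146.38083178  14.        ] [559.72250806 171.8547324   14.        ]
front edge [567.0862786  171.84972299  14.        ]
183 ..........................................
185 ..........................................
187 ............#####################.........
189 .............################..##.........
191 .......###.....##...###.###.#####.........
193 ........#.###.......###..######...........
195 .............###....####....###.#.........
197 ...........#####....####...######.........
199 ...........#####....####...######.........
201 ...........#####....###....######.........
203 ...........#####....###....######.........
205 ...........#####...........#####..........
207 ...........#####..........######..........
209 ..........######...####...#######.........
[... 166 characters left out ...]
##.###......#.........
219 ......##...####....###.#######............
221 ..........#####....####...######..........
223 ...........#####################..........
225 ...........#####################..........
227 ...........#####################..........
229 ..........................................
231 ..........................................
pin 6 (np.float64(158.5), np.float64(206.33333333333334)) [515.53814538 174.32673554  24.        ]
cap (np.float64(122.0), np.float64(187.5)) [557.0780708  259.10904038  41.        ] [554.81955681 253.52676827  58.        ]
cap (np.float64(193.5), np.float64(186.5)) [562.89712007  89.81266503  41.        ] [560.53717738  87.18130663  58.        ]
```

Clip plate and stock caps agree: clip_seat is about (517.1,170.6), yaw 1.57°. Moving above it.

```bash
python3 -m creep '[[[1,12,-12,0.1,0.05,0],[1,10,-14,0,0,0],[0,4,-14,0,0,0],[0,0,-6,0,0,0],[0,0,0,0,0,0]]]'; python3 -m creep '[[[0,0,0,0,0,0]]]'
```

```text
time: 6.67
tool_pos: [0.5172, 0.1691, 0.2871]
tool_rot: [-3.141, -0.002, 0.021]
contact_force: [0.2, 0.1, -2.1]
opening: 0.0291
time: 6.75
tool_pos: [0.5172, 0.1691, 0.2865]
tool_rot: [-3.142, -0.0, 0.021]
contact_force: [-0.5, 0.3, -1.2]
opening: 0.0291
```

```bash
python3 -m creep '[[[-0.5,1.3,-10,0,0,0.4],[0,0,-2,0,0,0],[0,0,0,0,0,0],[0,0,0,0,0,0]]]'; cat > meas.py <<'E'
from h import *
import sys
m,P=campose("wrist"); im=viewer.read_camera("wrist"); cv2.imwrite(sys.argv[1],im)
s=robot.observe(); print(np.round(s["tool_pos"]*1000,2),np.round(s["tool_rot"],4))
k=redmask(im); n,lab,st,ce=cv2.connectedComponentsWithStats(k,connectivity=8); res={}
for i in range(1,n):
    if st[i,4]<250: continue
    x,y,w,hh,a=st[i]; held=w>55; za=s["tool_pos"][2]-.160 if held else .041
    c=x+(w-1)/2; bx=ray(m,P,(c,y+hh-.5),za+.017)*1000; lat=ray(m,P,(c,y+hh-4),za)*1000
    print("held" if held else "stock",st[i].tolist(),"bound",np.round(bx,1),"axis",np.round(lat,1))
E
python3 meas.py pics/w3.png
```

```text
time: 7.08
tool_pos: [0.5172, 0.1698, 0.2742]
tool_rot: [-3.141, -0.002, 0.028]
contact_force: [0.4, -0.0, -1.2]
opening: 0.0291
[517.24 169.84 274.36] [-3.1413e+00 -2.2000e-03  2.7600e-02]
stock [106, 131, 52, 28, 1333] bound [559.2 251.3  58. ] axis [558.3 258.   41. ]
stock [347, 131, 52, 28, 1316] bound [563.7  91.7  58. ] axis [563.2  85.2  41. ]
held [218, 144, 72, 46, 3031] bound [562.  170.4 131.4] axis [558.7 170.4 114.4]
```

View pics/w3.png

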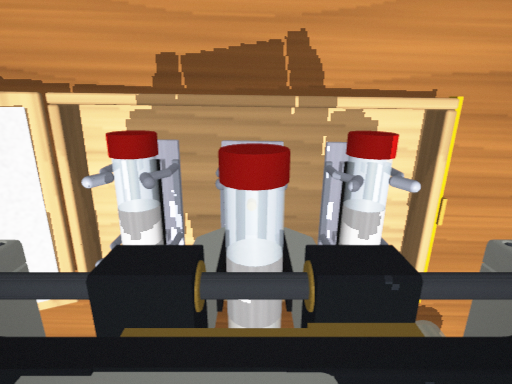

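Stock mid-axis versus held axis: shift about +1 mm in y and -0.5 mm in x. Then descend to just above the catches.

```bash
python3 -m creep '[[[-0.4,0.9,-8,0,0.1,0],[0,0,-10,0,0,0],[0,0,-6,0,0,0],[0,0,0,0,0,0]]]'; python3 -m creep '[[[0,0,0,0,0,0],[0,0,0,0,0,0]]]'
```

```text
time: 7.47
tool_pos: [0.517, 0.1707, 0.2492]
tool_rot: [-3.141, -0.003, 0.027]
contact_force: [-0.1, -0.5, -1.9]
opening: 0.0286
time: 7.63
tool_pos: [0.5168, 0.1706, 0.2481]
tool_rot: [-3.141, -0.001, 0.027]
contact_force: [0.3, 0.0, -1.7]
opening: 0.0287
```

```bash
for i in 1 2 3 4; do python3 -m creep '[[[0,0,-1.5,0,0,0],[0,0,-1.5,0,0,0]]]' | grep -v open; done
```

```text
time: 7.8
tool_pos: [0.5171, 0.1707, 0.2454]
tool_rot: [-3.141, -0.002, 0.027]
contact_force: [-0.2, -0.6, -1.1]
time: 7.97
tool_pos: [0.5172, 0.1707, 0.2424]
tool_rot: [-3.141, -0.003, 0.027]
contact_force: [-0.2, 0.7, -1.8]
time: 8.13
tool_pos: [0.5172, 0.1707, 0.2393]
tool_rot: [-3.141, -0.003, 0.027]
contact_force: [0.3, 0.9, -1.1]
time: 8.3
tool_pos: [0.5173, 0.1707, 0.2361]
tool_rot: [-3.141, -0.004, 0.027]
contact_force: [-0.2, 0.6, 0.1]
```

```bash
python3 -m creep '[[[-0.1,0,-1,0,0.2,0]]]' | grep -v open; for i in 1 2 3 4 5; do python3 -m creep '[[[0,0,-1,0,0,0]]]' | grep -v open; done
```

```text
time: 8.38
tool_pos: [0.5172, 0.1709, 0.235]
tool_rot: [-3.14, -0.0, 0.027]
contact_force: [0.8, 1.1, -0.5]
time: 8.47
tool_pos: [0.5173, 0.1711, 0.2341]
tool_rot: [-3.14, -0.0, 0.027]
contact_force: [-0.3, 1.2, 0.9]
time: 8.55
tool_pos: [0.5174, 0.1713, 0.2333]
tool_rot: [-3.139, -0.001, 0.027]
contact_force: [-1.2, 0.9, 3.3]
time: 8.63
tool_pos: [0.5175, 0.1714, 0.2327]
tool_rot: [-3.139, -0.002, 0.026]
contact_force: [-1.4, 0.3, 5.9]
time: 8.72
tool_pos: [0.5176, 0.1715, 0.2324]
tool_rot: [-3.139, -0.003, 0.026]
contact_force: [-3.2, 1.1, 9.5]
time: 8.8
tool_pos: [0.5176, 0.1716, 0.2322]
tool_rot: [-3.139, -0.003, 0.026]
contact_force: [-3.1, -0.1, 9.6]
```

```bash
python3 -m creep '[[[-0.5,-0.3,-1.5,-0.1,0.2,0.1]]]' | grep -v open; for i in 1 2 3 ; do python3 -m creep '[[[0,0,-1.8,0,0.1,0]]]' | grep -v open; done
```

```text
time: 8.88
tool_pos: [0.5175, 0.1714, 0.232]
tool_rot: [-3.14, -0.002, 0.028]
contact_force: [-1.5, 2.8, 11.8]
time: 8.97
tool_pos: [0.5179, 0.1715, 0.2317]
tool_rot: [-3.139, -0.003, 0.027]
contact_force: [-2.9, 1.0, 12.7]
time: 9.05
tool_pos: [0.5181, 0.1715, 0.2314]
tool_rot: [-3.139, -0.003, 0.027]
contact_force: [-4.5, 0.4, 12.8]
time: 9.13
tool_pos: [0.5183, 0.1716, 0.2311]
tool_rot: [-3.139, -0.003, 0.027]
contact_force: [-3.5, -0.2, 13.6]
```

```bash
for i in 1 2 3 4; do python3 -m creep '[[[-0.8,-0.2,-2.5,-0.05,0.15,0]]]' | grep -v open; done
```

```text
time: 9.22
tool_pos: [0.518, 0.1715, 0.2305]
tool_rot: [-3.139, -0.003, 0.027]
contact_force: [-1.0, -0.0, 14.9]
time: 9.3
tool_pos: [0.518, 0.1713, 0.2301]
tool_rot: [-3.139, -0.005, 0.027]
contact_force: [-2.0, -0.1, 15.1]
time: 9.38
tool_pos: [0.5179, 0.1712, 0.2297]
tool_rot: [-3.139, -0.006, 0.026]
contact_force: [-2.5, 0.8, 14.8]
time: 9.47
tool_pos: [0.5178, 0.1711, 0.2293]
tool_rot: [-3.14, -0.008, 0.026]
contact_force: [-3.2, 0.3, 15.1]
```

```bash
for i in 1 2 3 4 5; do python3 -m creep '[[[-0.8,0,-2.8,0,0.5,0.05]]]' | grep -v open; done
```

```text
time: 9.55
tool_pos: [0.518, 0.1712, 0.2289]
tool_rot: [-3.139, -0.005, 0.027]
contact_force: [1.1, 0.3, 15.2]
time: 9.63
tool_pos: [0.5185, 0.1713, 0.2286]
tool_rot: [-3.138, -0.002, 0.028]
contact_force: [-0.4, 0.1, 15.6]
time: 9.72
tool_pos: [0.519, 0.1714, 0.2284]
tool_rot: [-3.137, 0.0, 0.028]
contact_force: [-0.0, -0.1, 15.2]
time: 9.8
tool_pos: [0.5195, 0.1715, 0.2282]
tool_rot: [-3.136, 0.003, 0.029]
contact_force: [-1.1, -0.2, 15.4]
time: 9.88
tool_pos: [0.52, 0.1715, 0.228]
tool_rot: [-3.135, 0.006, 0.029]
contact_force: [-0.6, -0.3, 15.8]
```

```bash
for i in 1 2 3; do python3 -m creep '[[[-1.6,-0.3,-2.6,-0.25,-0.05,-0.05]]]' | grep -v open; done
```

```text
time: 9.97
tool_pos: [0.5195, 0.1712, 0.2277]
tool_rot: [-3.138, 0.0, 0.028]
contact_force: [-3.6, 0.9, 15.9]
time: 10.05
tool_pos: [0.5186, 0.171, 0.2274]
tool_rot: [3.141, -0.005, 0.027]
contact_force: [-3.0, 0.7, 15.2]
time: 10.13
tool_pos: [0.5178, 0.1709, 0.2271]
tool_rot: [3.137, -0.01, 0.026]
contact_force: [-3.1, 1.3, 16.1]
```

```bash
for i in 1 2 3; do python3 -m creep '[[[-2.5,0,-2.8,0.15,0.7,0]]]' | grep -v open; done; python3 - <<'E'
from h import *
s=robot.observe(); print(s["torque"], s["tool_pos"]+R.from_euler("xyz",s["tool_rot"]).apply([0,0,.16]))
E
```

```text
time: 10.22
tool_pos: [0.5169, 0.1712, 0.2269]
tool_rot: [3.141, -0.006, 0.025]
contact_force: [5.6, 1.5, 9.5]
time: 10.3
tool_pos: [0.5164, 0.1714, 0.2267]
tool_rot: [-3.138, -0.004, 0.025]
contact_force: [6.0, -0.2, 10.0]
time: 10.38
tool_pos: [0.5162, 0.1714, 0.2265]
tool_rot: [-3.134, -0.001, 0.025]
contact_force: [4.9, -0.3, 10.8]
[-0.12271495 -0.88577352 -0.08777682] [0.51633462 0.17270349 0.06655247]
```

```bash
python3 -m creep '[[[0.3,0,-3,-0.3,0.2,0.1]]]' | grep -v open; for i in 1 2 3 4; do python3 -m creep '[[[-0.5,0,-3.5,-0.1,0.25,0.05]]]' | grep -v open; done; python3 - <<'E'
from h import *
s=robot.observe(); print(s["torque"], s["tool_pos"]+R.from_euler("xyz",s["tool_rot"]).apply([0,0,.16]))
E
```

```text
time: 10.47
tool_pos: [0.5176, 0.1714, 0.2259]
tool_rot: [-3.138, -0.003, 0.026]
contact_force: [-5.9, -0.1, 12.1]
time: 10.55
tool_pos: [0.518, 0.1714, 0.2245]
tool_rot: [-3.139, -0.003, 0.027]
contact_force: [-3.1, 0.2, 15.5]
time: 10.63
tool_pos: [0.5183, 0.1715, 0.2232]
tool_rot: [-3.14, -0.003, 0.028]
contact_force: [-1.6, 1.1, 13.6]
time: 10.72
tool_pos: [0.5186, 0.1716, 0.2217]
tool_rot: [-3.141, -0.002, 0.028]
contact_force: [-1.2, 0.9, 11.7]
time: 10.8
tool_pos: [0.5189, 0.1717, 0.22]
tool_rot: [3.141, -0.002, 0.029]
contact_force: [-1.0, 1.1, 9.1]
[ 0.13878657  0.11090723 -0.21656619] [0.51917374 0.17152071 0.05995498]
```

```bash
for i in 1 2 3 4; do python3 -m creep '[[[-1.6,-0.1,-2,0,0.35,-0.03]]]' | grep -v open; done; python3 - <<'E'
from h import *
s=robot.observe(); print(s["torque"], s["tool_pos"]+R.from_euler("xyz",s["tool_rot"]).apply([0,0,.16]))
E
```

```text
time: 10.88
tool_pos: [0.5184, 0.1716, 0.2192]
tool_rot: [3.141, -0.001, 0.028]
contact_force: [4.9, 0.8, 1.1]
time: 10.97
tool_pos: [0.5181, 0.1716, 0.2183]
tool_rot: [-3.141, 0.0, 0.027]
contact_force: [4.3, 0.8, 3.5]
time: 11.05
tool_pos: [0.5174, 0.1714, 0.2171]
tool_rot: [-3.14, 0.003, 0.026]
contact_force: [4.1, 0.1, 1.6]
time: 11.13
tool_pos: [0.5164, 0.1713, 0.2153]
tool_rot: [-3.14, 0.007, 0.026]
contact_force: [4.5, 0.6, -0.2]
[ 0.15286202 -0.67492957 -0.21955269] [0.51531925 0.17151013 0.05528604]
```

```bash
python3 -m creep '[[[0.8,0,-1.5,-0.1,-0.4,0.05]]]' | grep -v open; for i in 1 2 3 4; do python3 -m creep '[[[-0.2,0,-1.5,0,0.1,0.02]]]' | grep -v open; done; cat > st.py <<'E'
from h import *
s=robot.observe(); print(s["torque"], s["tool_pos"]+R.from_euler("xyz",s["tool_rot"]).apply([0,0,.16]))
E
python3 st.py
```

```text
time: 11.22
tool_pos: [0.5161, 0.1711, 0.2128]
tool_rot: [3.141, 0.004, 0.026]
contact_force: [-3.3, 2.6, -3.9]
time: 11.3
tool_pos: [0.5152, 0.1711, 0.21]
tool_rot: [3.14, 0.008, 0.027]
contact_force: [3.8, 1.8, -8.3]
time: 11.38
tool_pos: [0.5141, 0.171, 0.2068]
tool_rot: [3.14, 0.014, 0.027]
contact_force: [0.9, 2.2, -10.5]
time: 11.47
tool_pos: [0.5132, 0.1713, 0.2038]
tool_rot: [3.141, 0.019, 0.027]
contact_force: [1.1, 5.2, -3.7]
time: 11.55
tool_pos: [0.5128, 0.1715, 0.2017]
tool_rot: [3.141, 0.022, 0.028]
contact_force: [3.1, -0.4, 2.4]
[-0.04471664 -0.59456019 -0.05246663] [0.50938932 0.17122124 0.04175305]
```

Snapped down, but the vial axis drifted about -7 mm in x and tilted 1.2°. I'll straighten it and slide it back gently along the rails.

```bash
for i in 1 2 3; do python3 -m creep '[[[1,-0.1,0.5,0,-0.5,0]]]' | grep -v open; done; python3 st.py
```

```text
time: 11.63
tool_pos: [0.5134, 0.1715, 0.2018]
tool_rot: [3.14, 0.015, 0.029]
contact_force: [-1.5, -0.3, -1.0]
time: 11.72
tool_pos: [0.5141, 0.1713, 0.2022]
tool_rot: [3.139, 0.007, 0.029]
contact_force: [-0.5, 0.0, -1.8]
time: 11.8
tool_pos: [0.5149, 0.1711, 0.2026]
tool_rot: [3.139, -0.002, 0.029]
contact_force: [-0.7, 2.6, -3.2]
[0.27494253 0.10497497 0.00309403] [0.51515546 0.17066536 0.04260177]
```

```bash
python3 -m creep '[[[0.8,0,-0.3,0,0.25,-0.05]]]' | grep -v open;  python3 -m creep '[[[0.5,0.1,-0.5,0.05,0,0]]]' | grep -v open; python3 -m creep '[[[0,0,-0.3,0.05,0,0]]]' | grep -v open; python3 st.py
```

```text
time: 11.88
tool_pos: [0.5156, 0.1711, 0.2025]
tool_rot: [3.139, 0.002, 0.029]
contact_force: [0.0, 2.4, -1.0]
time: 11.97
tool_pos: [0.5162, 0.1712, 0.202]
tool_rot: [3.139, 0.002, 0.029]
contact_force: [-1.1, -0.1, -1.9]
time: 12.05
tool_pos: [0.5163, 0.1711, 0.2019]
tool_rot: [3.14, 0.002, 0.029]
contact_force: [0.3, 0.2, 1.3]
[-0.03171483  0.08555625 -0.01925616] [0.51593947 0.17085965 0.04189292]
```

```bash
python3 meas.py pics/w4.png
```

```text
[516.24 171.07 201.87] [3.1403e+00 2.1000e-03 2.8700e-02]
held [29, 141, 86, 46, 3429] bound [559.7 249.   58.9] axis [556.1 259.4  41.9]
held [392, 141, 86, 47, 3353] bound [563.7  94.2  58.9] axis [560.7  83.7  41.9]
held [219, 144, 71, 46, 3015] bound [560.6 171.3  58.9] axis [557.2 171.2  41.9]
```

View pics/w4.png

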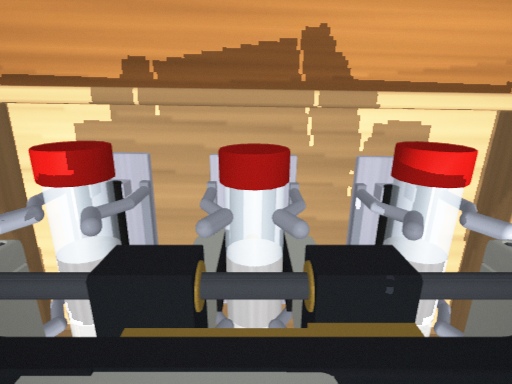

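The vial is between the catches, level and centred laterally between the stocks. It sits about 1 mm short in x. I'll nudge it, then press it onto the rails.

```bash
python3 -m creep '[[[1,0,0.2,0.05,-0.1,-0.05]]]' | grep -v open; for i in 1 2 3 4; do python3 -m creep '[[[0,0,-1,0,0,0]]]' | grep -v open; done; python3 st.py
```

```text
time: 12.18
tool_pos: [0.5172, 0.171, 0.2021]
tool_rot: [3.141, 0.001, 0.028]
contact_force: [0.1, -0.5, -1.5]
time: 12.27
tool_pos: [0.5175, 0.171, 0.2017]
tool_rot: [3.141, -0.001, 0.028]
contact_force: [-3.4, 0.4, 14.2]
time: 12.35
tool_pos: [0.5175, 0.171, 0.2017]
tool_rot: [3.141, -0.001, 0.028]
contact_force: [-5.7, 1.2, 12.3]
time: 12.43
tool_pos: [0.5175, 0.171, 0.2017]
tool_rot: [3.142, -0.001, 0.027]
contact_force: [-2.6, 0.9, 9.5]
time: 12.52
tool_pos: [0.5175, 0.1711, 0.2016]
tool_rot: [-3.141, -0.002, 0.027]
contact_force: [-1.6, 0.3, 6.8]
[ 0.03751134  0.47714861 -0.05674512] [0.51781435 0.17117283 0.04163269]
```

Home: it stops firmly at TCP z 0.2017 under 14 N. Now the tug: rise slowly until the catches bear.

```bash
for i in 1 2 3 4 5; do python3 -m creep '[[[-0.1,0,0.5,0,0,0]]]' | grep -v open; done; python3 st.py
```

```text
time: 12.6
tool_pos: [0.5174, 0.1711, 0.2024]
tool_rot: [-3.141, -0.002, 0.028]
contact_force: [0.5, 0.0, -1.8]
time: 12.68
tool_pos: [0.5173, 0.1711, 0.2031]
tool_rot: [-3.141, -0.003, 0.027]
contact_force: [0.3, 0.9, -4.0]
time: 12.77
tool_pos: [0.5172, 0.1712, 0.2033]
tool_rot: [-3.141, -0.003, 0.027]
contact_force: [0.6, 2.0, -4.8]
time: 12.85
tool_pos: [0.5171, 0.1713, 0.2035]
tool_rot: [-3.141, -0.002, 0.027]
contact_force: [0.8, 3.0, -4.7]
time: 12.93
tool_pos: [0.5169, 0.1715, 0.2036]
tool_rot: [-3.141, -0.002, 0.027]
contact_force: [1.1, 2.7, -5.4]
[ 0.32015713 -0.19817017 -0.06635753] [0.51721115 0.17162401 0.04362758]
```

```bash
for i in 1 2 3; do python3 -m creep '[[[0,-0.1,0.8,0,0,0]]]' | grep -v open; done
```

```text
time: 13.02
tool_pos: [0.5168, 0.1714, 0.204]
tool_rot: [-3.14, -0.001, 0.027]
contact_force: [1.7, 2.4, -8.3]
time: 13.1
tool_pos: [0.5167, 0.1715, 0.2042]
tool_rot: [-3.14, -0.001, 0.027]
contact_force: [2.8, 3.2, -10.2]
time: 13.18
tool_pos: [0.5167, 0.1715, 0.2044]
tool_rot: [-3.14, 0.0, 0.026]
contact_force: [2.6, 2.9, -11.7]
```

```bash
for i in 1 2 3; do python3 -m creep '[[[0,-0.1,0.6,0,0,0]]]' | grep -E "pos|force"; done
```

```text
tool_pos: [0.5166, 0.1714, 0.2045]
contact_force: [2.6, 2.6, -12.1]
tool_pos: [0.5166, 0.1714, 0.2046]
contact_force: [3.5, 4.6, -13.3]
tool_pos: [0.5166, 0.1714, 0.2047]
contact_force: [3.5, 4.1, -15.5]
```

```bash
python3 -m creep '[[[0,-0.1,-0.1,0,0,0]]]' | grep -E "pos|force"; python3 -m creep '[[[0,-0.1,0.1,0,0,0]]]' | grep -E "pos|force"
```

```text
tool_pos: [0.5167, 0.1713, 0.2044]
contact_force: [3.2, 3.7, -9.8]
tool_pos: [0.5167, 0.1713, 0.2044]
contact_force: [2.1, 4.4, -10.5]
```

```bash
for i in 1 2 3 4; do python3 -m creep '[[[0,-0.1,0.15,0,0,0]]]' | grep -E "pos|force"; done
```

```text
tool_pos: [0.5166, 0.1713, 0.2045]
contact_force: [3.3, 4.3, -12.5]
tool_pos: [0.5166, 0.1712, 0.2045]
contact_force: [2.8, 4.4, -11.9]
tool_pos: [0.5166, 0.1712, 0.2046]
contact_force: [3.7, 4.0, -13.7]
tool_pos: [0.5166, 0.1711, 0.2046]
contact_force: [2.8, 4.2, -13.8]
```

```bash
python3 -m creep '[[[0,-0.1,-0.15,0,0,0]]]' | grep -E "pos|force"; for i in 1 2 3; do python3 -m creep '[[[0,0,0,0,0,0]]]' | grep -E "pos|force"; done
```

```text
tool_pos: [0.5166, 0.1711, 0.2044]
contact_force: [3.1, 3.8, -10.2]
tool_pos: [0.5166, 0.1712, 0.2044]
contact_force: [3.2, 4.3, -11.6]
tool_pos: [0.5165, 0.1712, 0.2045]
contact_force: [2.1, 2.5, -11.6]
tool_pos: [0.5165, 0.1712, 0.2045]
contact_force: [2.1, 4.2, -10.9]
```

Zero rows hold about -11 N (vial weight about 1 N included). Keeping this for over a second.

```bash
for i in 1 2 3 4 5 6; do python3 -m creep '[[[0,0,0,0,0,0]]]' | grep -E "pos|force"; done
```

```text
tool_pos: [0.5165, 0.1712, 0.2045]
contact_force: [2.9, 4.1, -12.0]
tool_pos: [0.5165, 0.1712, 0.2045]
contact_force: [2.7, 3.3, -12.0]
tool_pos: [0.5165, 0.1712, 0.2045]
contact_force: [3.2, 3.8, -11.2]
tool_pos: [0.5165, 0.1712, 0.2045]
contact_force: [2.5, 4.0, -11.2]
tool_pos: [0.5165, 0.1712, 0.2045]
contact_force: [2.5, 3.5, -11.8]
tool_pos: [0.5165, 0.1712, 0.2045]
contact_force: [2.3, 5.3, -10.5]
```

```bash
for i in 1 2 3 4 5 6 7; do python3 -m creep '[[[0,0,0,0,0,0]]]' | grep -E "force"; done; for i in 1 2 3; do python3 -m creep '[[[0,0,-0.8,0,0,0]]]' | grep -v open; done
```

```text
contact_force: [2.0, 4.0, -11.6]
contact_force: [2.6, 3.5, -11.5]
contact_force: [2.4, 4.5, -11.6]
contact_force: [1.8, 3.9, -11.2]
contact_force: [2.3, 3.5, -11.3]
contact_force: [2.0, 4.2, -11.0]
contact_force: [2.6, 3.4, -11.5]
time: 15.43
tool_pos: [0.5166, 0.1712, 0.2039]
tool_rot: [-3.138, 0.002, 0.026]
contact_force: [1.0, 3.4, -6.0]
time: 15.52
tool_pos: [0.5165, 0.1712, 0.2036]
tool_rot: [-3.139, 0.002, 0.026]
contact_force: [-0.5, 2.8, -4.0]
time: 15.6
tool_pos: [0.5165, 0.1711, 0.2033]
tool_rot: [-3.139, 0.001, 0.026]
contact_force: [-1.0, 1.4, -3.0]
```

```bash
for i in 1 2 3 4; do python3 -m creep '[[[0.1,0,-0.6,-0.04,-0.03,0.03]]]' | grep -v open; done; python3 st.py; python3 meas.py pics/w5.png
```

```text
time: 15.68
tool_pos: [0.5165, 0.171, 0.2032]
tool_rot: [-3.14, 0.001, 0.027]
contact_force: [0.4, 2.1, -3.4]
time: 15.77
tool_pos: [0.5166, 0.1708, 0.2029]
tool_rot: [-3.141, -0.0, 0.027]
contact_force: [-0.5, 1.7, -2.9]
time: 15.85
tool_pos: [0.5167, 0.1707, 0.2026]
tool_rot: [3.141, -0.001, 0.028]
contact_force: [-0.8, 0.6, -2.5]
time: 15.93
tool_pos: [0.5168, 0.1707, 0.2022]
tool_rot: [3.141, -0.002, 0.029]
contact_force: [-1.7, 2.9, 0.2]
[ 0.5413988   0.24081206 -0.0139628 ] [0.51705929 0.17051999 0.04224454]
[516.8  170.71 202.18] [ 3.1406e+00 -1.6000e-03  2.8800e-02]
held [29, 143, 86, 46, 3396] bound [559.7 249.   59.2] axis [556.2 259.3  42.2]
held [218, 143, 72, 47, 3037] bound [561.6 171.1  59.2] axis [558.2 171.1  42.2]
held [390, 144, 85, 46, 3314] bound [563.8  94.6  59.2] axis [560.8  84.3  42.2]
```

Centred in x (561.6 against the stock mean of 561.75). Seat it, then release with a partial opening.

```bash
for i in 1 2 3; do python3 -m creep '[[[0,0.1,-0.7,0,0,0]]]' | grep -v open; done; python3 -m creep '[[[0,0,0,0,0,0]]]'; python3 st.py
```

```text
time: 16.07
tool_pos: [0.5169, 0.1708, 0.2019]
tool_rot: [3.141, -0.002, 0.029]
contact_force: [-2.4, 0.8, 6.7]
time: 16.15
tool_pos: [0.5169, 0.1708, 0.2018]
tool_rot: [3.14, -0.002, 0.029]
contact_force: [-4.0, 0.5, 7.3]
time: 16.23
tool_pos: [0.5169, 0.1709, 0.2019]
tool_rot: [3.14, -0.003, 0.029]
contact_force: [-2.0, 1.2, 6.2]
time: 16.32
tool_pos: [0.5169, 0.1709, 0.2022]
tool_rot: [3.14, -0.003, 0.029]
contact_force: [-1.4, 1.8, -1.7]
opening: 0.0288
[ 0.28590372  0.08015252 -0.04322344] [0.51734676 0.17065392 0.04219163]
```

```bash
python3 -m creep '[[[0,0,-0.5,0,0,0],[0,0,-0.2,0,0,0]]]' -0.05; for i in 1 2 3; do python3 -m creep '[[[0,0,0,0,0,0],[0,0,0,0,0,0]]]'; done
```

```text
time: 16.48
tool_pos: [0.5172, 0.1706, 0.2018]
tool_rot: [3.14, -0.004, 0.03]
contact_force: [-0.2, 0.7, -0.9]
opening: 0.0379
time: 16.65
tool_pos: [0.5176, 0.1703, 0.2019]
tool_rot: [3.139, -0.005, 0.03]
contact_force: [-0.0, -0.3, 0.6]
opening: 0.0472
time: 16.82
tool_pos: [0.5178, 0.1701, 0.2018]
tool_rot: [3.139, -0.006, 0.03]
contact_force: [0.4, 0.1, 0.5]
opening: 0.0478
time: 16.98
tool_pos: [0.5179, 0.17, 0.2018]
tool_rot: [3.139, -0.006, 0.03]
contact_force: [0.2, -0.5, 0.4]
opening: 0.0479
```

Released. Rising straight up with tilt and drift corrections.

```bash
python3 -m creep '[[[-0.5,0.7,3,0.1,0.25,-0.1]]]' |grep -v open; for i in 1 2 3; do python3 -m creep '[[[0,0,5,0,0,0],[0,0,6,0,0,0]]]' |grep -v open; done
```

```text
time: 17.07
tool_pos: [0.5173, 0.1706, 0.2045]
tool_rot: [3.141, -0.0, 0.028]
contact_force: [-0.2, -0.3, -0.2]
time: 17.23
tool_pos: [0.517, 0.1707, 0.2156]
tool_rot: [3.141, 0.002, 0.028]
contact_force: [1.3, -1.0, 0.8]
time: 17.4
tool_pos: [0.517, 0.1707, 0.2281]
tool_rot: [3.141, 0.001, 0.028]
contact_force: [-0.0, -0.7, -0.5]
time: 17.57
tool_pos: [0.5171, 0.1708, 0.2409]
tool_rot: [3.141, 0.0, 0.028]
contact_force: [0.6, 0.9, 0.2]
```

```bash
python3 -m creep '[[[0,0,10,0,0,0],[0,0,15,0,0,0],[0,0,20,0,0,0],[0,0,20,0,0,0],[0,0,8,0,0,0]]]'; python3 -m creep '[[[0,0,0,0,0,0],[0,0,0,0,0,0],[0,0,0,0,0,0]]]'; python3 - <<'E'
from h import *
m,P=campose("wrist"); im=viewer.read_camera("wrist"); cv2.imwrite("pics/w6.png",im)
k=redmask(im); n,lab,st,ce=cv2.connectedComponentsWithStats(k)
for i in range(1,n):
    if st[i,4]<150: continue
    x,y,w,h,a=st[i]; print(st[i].tolist(),np.round(ray(m,P,(x+(w-1)/2,y+h-.5),.058)*1000,1),np.round(ray(m,P,(x+(w-1)/2,y+h-4),.041)*1000,1))
a=viewer.read_camera("top"); b=cv2.imread("pics/top0.png")
d=cv2.absdiff(a,b).max(2)
t=np.hstack([cv2.resize(im,(400,300)),cv2.resize(a,(400,300))]); cv2.imwrite("pics/end.png",t)
# pose change of static things in top view
for nm,(x0,y0,x1,y1) in dict(jar1=(225,90,255,125),jar2=(215,260,245,290),loupe=(268,255,292,282),pen=(355,190,416,222)).items(): print(nm,(d[y0:y1,x0:x1]>60).mean().round(3))
E
```

```text
time: 17.98
tool_pos: [0.5163, 0.1706, 0.3195]
tool_rot: [3.141, 0.001, 0.028]
contact_force: [0.7, 0.6, -0.4]
opening: 0.048
time: 18.23
tool_pos: [0.5164, 0.1707, 0.322]
tool_rot: [3.141, -0.004, 0.028]
contact_force: [0.1, 1.0, -0.2]
opening: 0.048
[134, 125, 41, 23, 873] [558.9 252.5  58. ] [559.2 257.8  41. ]
[233, 125, 39, 22, 821] [562.  172.6  58. ] [562.5 172.7  41. ]
[332, 125, 41, 23, 856] [563.5  91.1  58. ] [564.1  85.8  41. ]
jar1 0.0
jar2 0.17
loupe 0.465
pen 0.0
```

View pics/end.png

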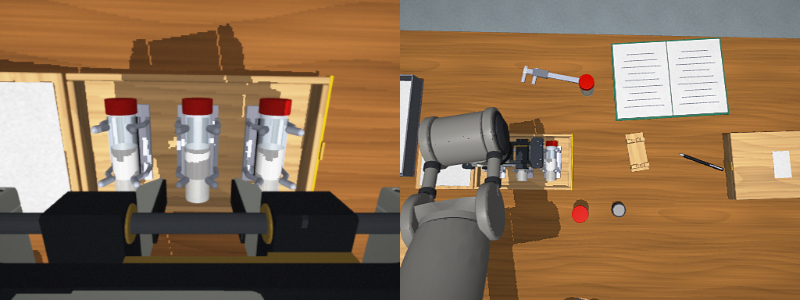

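The stored vial lies in line between the stocks and is level with them. Its cap boundary is at (562.0,172.6) against a stock mean of (561.2,171.8). The desk items are where they were; the jar2 and loupe image differences look like shadow from the arm.

```bash
python3 -c "
from cell import robot
print(robot.hand_in())"
```

```text
the job is handed in; nothing more can be done
None
```

The vial is in the empty middle clip, snapped home, tug-tested and released. The job is handed in at about 18 s of the 70 s allowed.

- **Seating:** Pressing in took about 16 N at most. While being drawn down, the vial slid about 7 mm along the clip and tilted 1.2°. I straightened it and slid it back along the rails. It then stopped firmly under a 14 N press, which I took as home.
- **Tug:** It was held for about 2 s at a reading of 10–14 N, about 11.5 N for most of that, including the vial's own weight of about 1 N. One short peak reached 15.5 N. The catches held, and I lowered it back, pressed it at about 7 N and let go.
- **Final position:** In the last wrist picture the vial lies level with the stored vials and within about 1 mm of midway between them along both axes. The gripper was clear, with no contact force.
- **Not confirmed:** I could not see the tell-tale pin under the vial, so "home" rests on the firm stop alone. In the last overhead picture jar1 and the pen were unchanged. The image areas around jar2 and the loupe differed, which looked like arm shadow rather than movement. The stored vials stayed within measuring error.

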